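Load a ring in the bonding fixture and fit its guide plate on the locating pins

TASK

Set up the bonding fixture: seat the white ring from the rack's roof flat in the nest between the fixture's pads, then draw the bright aluminium guide plate with the round window out of the plate rack and lower it gently over the two locating pins, the big hole on the thick pin, until it lies flush on both pads. Leave the black plate in the rack and let the things standing round the work be.

Things in the scene. Friction and masses are not known exactly. Their poses are not given: they have to be found in the camera images.
- fixture: Bonding fixture, bolted down: aluminium base 212 (x) x 92 (y) x 10 high, origin under its centre, z up. Two dark steel pads, 42 (x) x 88 (y), at x = +67 and -67, tops level at z = 34, carry the pins; the gap between them (x = -46 to 46) is open to both sides and holds the ring nest. The guide plate rests on both pads, underside at z = 34, 4 above a seated ring
- nest (a point): Centre of the nest's round black seat, 12 above the bench, axes as the fixture: a seated ring has its underside at this height. Four dowels 8 thick, tops 8 above the seat, stand at x = +-27, y = +-27 from it and leave the ring about 2 play all round; fingers fit between the dowels along the fixture's y
- pin_thick (a point): Foot of the 16 thick pin, at x = +65, y = 0 of the fixture, level with the pad's top (z = 34); the pin rises 22 above this, its nose tapered over the last 9. Along both sides of this pad stand low cheeks, 36 long (x), 12 high, 8 thick, inner faces at y = +-34.5: they leave no room for fingers beside the ends of a seated plate
- pin_thin (a point): Foot of the 12 thick pin, at x = -65, y = 0 of the fixture, level with the pad's top; also 22 high, nose tapered over the last 9, with the same cheeks on both sides of its pad
- guide_plate: Guide plate, bright aluminium, 170 (x) x 62 (y) x 14 thick, 0.25 to 0.45 kg, right side up; origin in the centre of its underside. Round window 38 with a brass rim in the middle; hole 19 wide at x = +65 and hole 15 wide at x = -65, both straight through. It lies in one of the rack's two bays, its small-hole end sticking out 45 to 55 towards the robot
- hole_big (a point): Centre of the 19 hole on the plate's underside (plate x = +65)
- hole_small (a point): Centre of the 15 hole on the plate's underside (plate x = -65)
- black_plate: Black plate of the same outer size with a square window and two equal holes: it belongs to another fixture and stays in the rack; origin in the centre of its underside
- plate_rack: Low grey sheet-metal rack, fixed, 130 deep (x) x 188 wide (y) x 43 high, origin under its centre, open at its front, -x. Two bays centred at y = +48 and -48, 70 wide between runners 10 high; floor 2.5 thick; roof underside at 40, lip at the mouth down to 34.5. Plates lie along x and slide out to -x. Its flat roof is 42.5 above the bench. A taller wire tray rack stands close on its right (-y)
- rack_mouth (a point): Middle of the rack's front edge at floor height, axes as the rack
- ring: White moulded ring, 64 across, 18 high, 0.02 to 0.04 kg, lying flat on the roof of the plate rack (42.5 above the bench) with the notched edge up; origin in the centre of its underside
- syringe_stand: Bystander: adhesive syringe leaning in a weighted round stand, 87 x 102 x 177 high; origin under its centre
- pump_bottle: Bystander: white square solvent bottle with a pump dish, 65 x 66 x 144 high; origin under its centre
- swab_pot: Bystander: small pot of swabs, 62 x 65 x 99 high; origin under its centre
- lever_press: Obstacle: the arbor press behind and left of the fixture, fixed. Its base (50 to 75 high) has its nearest corner at x = 530, y = 127 mm and reaches left to y = 294 mm; its head (355 to 490 high) comes forward to x = 554 mm at y = 155 mm; its lever slants up towards the robot above 550 mm. The robot's side of x = 520 mm is clear of it
Not all that is in view belongs to the job. What is shaped like the ring but green is not meant.

How it is judged:
By the outcome, as a careful person would: the job done as asked, in the order asked, and still so for the second after the job is handed in, with the robot touching nothing.
It also fails if it takes over 61 s, if anything falls off the work surface, if the arm or the gripper's body presses on something with over 40 N, if the wrist force passes 120 N, or if a joint passes its speed limit or range.

ROBOT

A 6-joint arm with a two-finger parallel gripper is mounted at the origin on a cart in front of the work surface, level with it; the furniture and walls round the work are solid. World frame = base frame: x ahead of the robot, y to its left, z up, the work surface at z = 0. Lengths are in m, angles in rad, forces in N, time in s.
With the tool pointing down it reaches from about 0.3 to 0.875 m from the base axis. Payload 4.2 kg.
Tool frame: the origin (TCP) lies midway between the tips of the shut fingers; the grasp point (between the pads) lies 19 mm behind it; z points along the fingers, y is the line along which they close (so a half turn about z gives the same grasp; the last joint's range is limited). The gripper opens to 85 mm and grips with 20 to 120 N. Pads are 22 mm wide; open, the fingers measure 114 mm over their backs; the gripper's body (76 mm by 85 mm) begins 54 mm behind the grasp point. The pads swing forward as they close: fully open they stand 13 mm farther back than shut.
Start: joints at [1.208, 0.32, 1.565, -0, 1.257, -0.02], TCP at [0.193, 0.542, 0.231] pointing down, gripper open.
Joint ranges: [-3.11, 3.11], [-0.84, 2.01], [0.21, 2.61], [-1.34, 4.49], [0.05, 2.63], [-2.56, 2.56]. Speed limits (rad/s): [2.57, 2.57, 3.14, 3.14, 3.14, 3.14].

INTERFACE

Orientations are given as [roll, pitch, yaw] about the fixed x, y, z axes, in that order (R = Rz(yaw) Ry(pitch) Rx(roll)).
In Python, from workcell import ctrl gives the robot as it stands. The module is installed in compiled form; this text tells all that it offers.
- The arm moves only by the shell command python3 -m creep [FORCE], which reads ROWS from standard input. ROWS is a JSON list of rows, 1 to 20 of them, each written [opening, [dx, dy, dz], turn]: the finger opening in m, then dx, dy, dz in normalised numbers (1 is 0.8 m), then a turn about the tool's z in normalised numbers (1 is 2 rad); each row shifts and turns the commanded pose from where the row before left it, along the tool's axes as they then stand; what a row does not reach is not made up. A row lasts 1/12 s, in which the tool goes at most 0.0417 m and 0.125 rad, less where a joint would pass 70% of its speed; a pose out of reach is approached as far as the arm can. The fingers move at their own pace and stop on an object; FORCE is the grip in N (left out, the last holds). Time passes only in rows, so rows that do not move let the fingers close. It prints the time, the measured TCP pose, the force, the opening and the grip force at its end. No shift or turn number may pass 1 either way. Input that does not fit is refused with a message, and nothing moves.
- ctrl.sense(): the state, without advancing time (a new reading comes with each control period).
- ctrl.get_image(name): name is "scene" or "top"; returns the picture (384x512x3 uint8, red, green, blue); there is no depth.
- ctrl.camera_model(name): a dict with "fx", "fy", "cx", "cy" (pixels), "dist" ([k1, k2, p1, p2, k3] as OpenCV has them; the pictures are not rectified), "rvec" (rotation vector, rad) and "tvec" (3), from world to camera coordinates, as OpenCV has them. Camera axes: x right, y down, z forward; pixel columns grow to the right and rows downward; lengths in m; the calibration is good to about 2 mm. A picture is of the moment at which its call begins. camera_model takes no time and is no camera call.
- ctrl.sign_off(): hands the job in; it is judged then, once.
Trained networks look in the newest picture that a camera, given by its name, has taken for a name from the list of things; names that differ only in an ending like _2 or _b are one class to them, and where a whole thing is asked for, a point or a joint stands for the part that bears it (a point fixed in the world has none). Each returns a list of dicts, best first, with "p" (0 to 1); they miss things now and then, are a little off and sometimes report something else, mostly with a low value. They report only what shows in the picture. A call takes as long as a camera call. They do not tell look-alikes from the thing itself.
- ctrl.outline_of(camera, thing): "mask" (384x512 bool, what is visible of it) and "rect" ([left, top, right, bottom] as shares, 0 to 1, of the picture: columns of its width, rows of its height, round what is visible of it).
- ctrl.pinpoint(camera, thing): "centre" ([column, row] as shares, 0 to 1, of the picture: columns of its width, rows of its height: a listed point, or the origin of a listed thing).
The state is a dict: "time": time; "joint_positions": joint angles; "qd": joint speeds; "joint_torque": joint torques, N m; "position": TCP position; "tcp_rot": TCP orientation; "contact_force": force on the tool from outside, world axes, zero at the start; "wrist_torque": the same for the moment, N m; "opening": finger opening in m; "grip_force": force on a finger pad.
Only numpy, scipy, OpenCV 4.12 (cv2) and the standard library are available. Lean on these libraries where they do the work, as an engineer would, in place of code of your own. Each camera call takes 0.05 s, during which the arm holds its last target. There are 200 camera calls.

## Working session

There is one attempt and no reset: what is moved stays moved. The work goes in short steps, Python scripts to look and compute and a shell command to move; the robot and the scene stay as the last step left them, time stands still between calls to the robot, and variables do not carry over. Pictures are saved under pics/ and viewed, at most 10 in all, crops included, and the job is handed in when it is done.

```bash
mkdir -p pics
python3 - <<'E'
from workcell import ctrl
import cv2,numpy as np
for n in("scene","top"):
    im=ctrl.get_image(n); cv2.imwrite(f"pics/{n}0.png",cv2.cvtColor(im,cv2.COLOR_RGB2BGR))
    m=ctrl.camera_model(n); print(n,m)
    for t in["nest","pin_thick","pin_thin","guide_plate","hole_small","black_plate","plate_rack","rack_mouth","ring","fixture","syringe_stand","pump_bottle","swab_pot"]:
        r=ctrl.pinpoint(n,t); print(t,[(round(d["p"],2),round(d["centre"][0]*512,1),round(d["centre"][1]*384,1)) for d in r[:3]])
print(ctrl.sense())
E
```

```text
scene {'fx': 465.3209616067106, 'fy': 465.3209616067106, 'cx': 254.38882620526098, 'cy': 193.5996809979197, 'dist': array([-0.13222362,  0.        ,  0.        ,  0.        ,  0.        ]), 'rvec': array([ 1.89381505, -1.00869771,  0.59830109]), 'tvec': array([-0.27389038,  0.29561696,  1.00241268])}
nest [(0.73, 232.4, 227.4)]
pin_thick [(0.85, 222.4, 213.7)]
pin_thin [(0.95, 251.7, 227.8)]
guide_plate [(0.58, 355.2, 239.7)]
hole_small [(0.72, 343.9, 253.3)]
black_plate [(0.97, 323.0, 231.5), (0.24, 237.4, 229.5)]
plate_rack [(0.64, 341.4, 231.6)]
rack_mouth [(0.83, 335.9, 242.8)]
ring [(0.72, 350.7, 203.6), (0.59, 333.6, 219.7), (0.43, 383.5, 214.1)]
fixture [(0.71, 238.9, 228.8)]
syringe_stand [(0.61, 282.2, 206.8)]
pump_bottle [(0.65, 194.8, 205.8), (0.18, 282.7, 206.5)]
swab_pot [(0.8, 160.7, 184.4)]
top {'fx': 363.4579777756809, 'fy': 363.4579777756809, 'cx': 258.34971059665355, 'cy': 186.11802162563268, 'dist': array([-0.08804408,  0.        ,  0.        ,  0.        ,  0.        ]), 'rvec': array([ 2.09204607, -2.13845914,  0.20413669]), 'tvec': array([0.08755246, 0.59546204,
[... 544 characters left out ...]
240.7)]
{'time': 1.4, 'joint_positions': array([ 1.20796828e+00,  3.19594034e-01,  1.56450766e+00,  2.08053052e-05,
        1.25738323e+00, -1.99976268e-02]), 'qd': array([ 0.00013334, -0.0002953 , -0.00116867,  0.00077256,  0.00055723,
       -0.00129507]), 'joint_torque': array([-6.28654852e-04, -4.15405691e+01, -2.34421957e+01, -6.62153639e-05,
        2.56787653e-04, -3.18838340e-05]), 'position': array([0.19328621, 0.54155638, 0.23133839]), 'tcp_rot': array([ 3.14148455e+00, -1.76343421e-05,  2.79875582e+00]), 'contact_force': array([-0.19892301,  0.32840406, -0.49888522]), 'wrist_torque': array([-0.02224355,  0.01446796,  0.00658559]), 'grip_force': 0.0, 'opening': 0.08536844162171775}
```

Run:
```python
import cv2
a=cv2.imread("pics/scene0.png");b=cv2.imread("pics/top0.png")
cv2.imwrite("pics/s1.png",cv2.resize(a[130:310,130:400],(800,533),interpolation=cv2.INTER_CUBIC))
cv2.imwrite("pics/t1.png",cv2.resize(b[110:290,180:450],(800,533),interpolation=cv2.INTER_CUBIC))
```

```text
(no output)
```

View pics/s1.png

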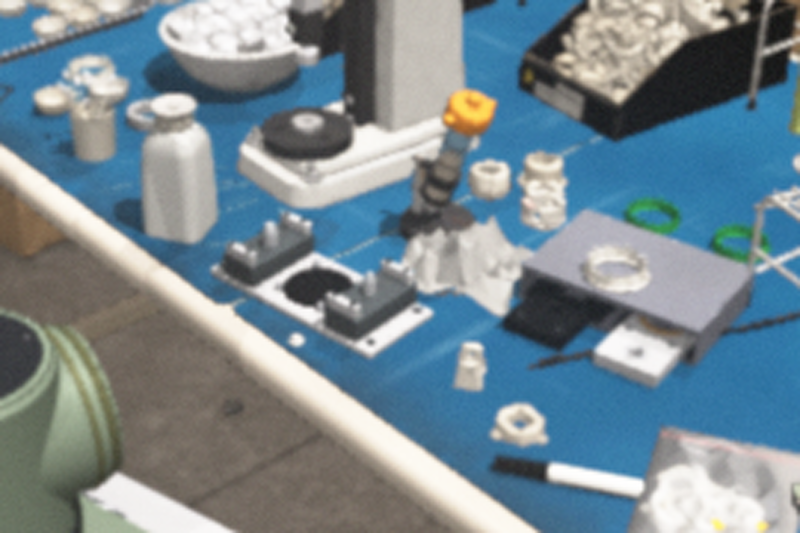

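View pics/t1.png

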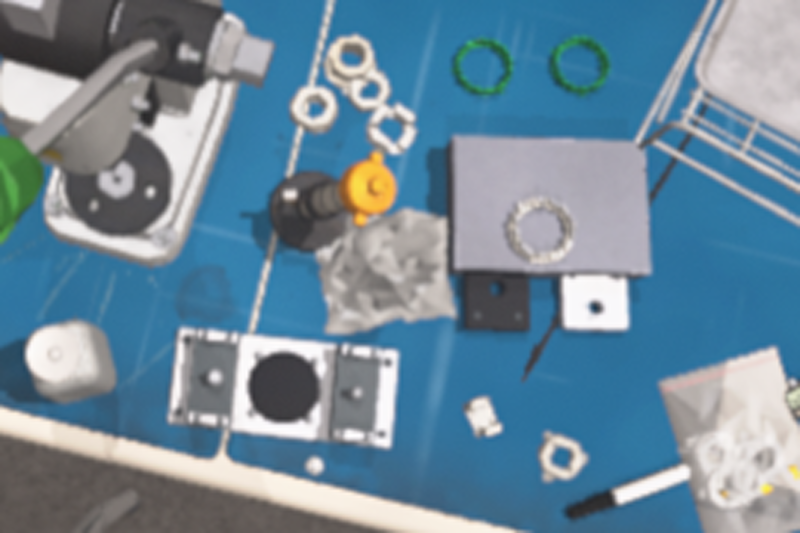

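```bash
cat > h.py <<'E'
import numpy as np,cv2
from workcell import ctrl
M={n:ctrl.camera_model(n) for n in("scene","top")}
def K(m): return np.array([[m["fx"],0,m["cx"]],[0,m["fy"],m["cy"]],[0,0,1]])
def bp(n,uv,z):
    m=M[n];uv=np.array(uv,float).reshape(-1,1,2)
    p=cv2.undistortPoints(uv,K(m),m["dist"]).reshape(-1,2)
    R=cv2.Rodrigues(m["rvec"])[0];c=-R.T@m["tvec"]
    d=np.c_[p,np.ones(len(p))]@R
    return (c+d*((z-c[2])/d[:,2])[:,None])[:,:2]
def pj(n,X):
    m=M[n];return cv2.projectPoints(np.array(X,float).reshape(-1,3),m["rvec"],m["tvec"],K(m),m["dist"])[0].reshape(-1,2)
E
python3 - <<'E'
from h import *
np.set_printoptions(precision=4,suppress=True)
P=dict(nest=[(232.4,227.4),(278.2,244.4),.012],thick=[(222.4,213.7),(252.1,236.5),.034],thin=[(251.7,227.8),(295.1,240.5),.034],plate=[(355.2,239.7),(376,194.1),.0025],hsm=[(343.9,253.3),(382.8,215.5),.0025],mouth=[(335.9,242.8),(364.1,203.8),0.0025],ring=[(350.7,203.6),(360.9,187.4),.0425],ring2=[(333.6,219.7),(360.9,187.4),.0425],rack=[(341.4,231.6),(362.1,181.3),0],syr=[(282.2,206.8),(285.5,182.6),0],pump=[(194.8,205.8),(205.2,230.3),0])
for k,(s,t,z) in P.items(): print(k,bp("scene",s,z)[0],bp("top",t,z)[0])
# manual from the top crop
s=270/800
tp=lambda l:[(180+u*s,110+v*s) for u,v in l]
print("thick,thin top z.056",bp("top",tp([(214,377),(357,393)]),.056))
print("seat",bp("top",tp([(283,387)]),.012))
print("base corners",bp("top",tp([(178,328),(398,348),(390,447),(168,424)]),.01))
print("roof corners",bp("top",tp([(452,137),(649,142),(650,273),(453,270)]),.0425))
print("ring",bp("top",tp([(540,230)]),.0605))
print("plate front",bp("top",tp([(561,328),(629,331),(596,307)]),.0165))
print("black front",bp("top",tp([(463,327),(529,330)]),.0165))
for n in M:
    b=cv2.imread(f"pics/{n}0.png")
    R=cv2.Rodrigues(M[n]["rvec"])[0];print(n,-R.T@M[n]["tvec"])
E
```

```text
nest [0.4368 0.0372] [0.4389 0.0225]
thick [0.4519 0.0837] [0.4612 0.0947]
thin [ 0.4391 -0.0277] [ 0.4476 -0.0232]
plate [ 0.5919 -0.276 ] [ 0.577  -0.2684]
hsm [ 0.5155 -0.2757] [ 0.5138 -0.2833]
mouth [ 0.5477 -0.2368] [ 0.5493 -0.231 ]
ring [ 0.7046 -0.2085] [ 0.5904 -0.2138]
ring2 [ 0.5935 -0.2039] [ 0.5904 -0.2138]
rack [ 0.6108 -0.2251] [ 0.6166 -0.2309]
syr [ 0.633  -0.0127] [ 0.6178 -0.005 ]
pump [0.4828 0.2165] [0.4836 0.2295]
thick,thin top z.056 [[ 0.4579  0.0939]
 [ 0.4405 -0.0354]]
seat [[0.4496 0.0297]]
base corners [[ 0.5081  0.1287]
 [ 0.4841 -0.0814]
 [ 0.3911 -0.0695]
 [ 0.4173  0.1393]]
roof corners [[ 0.6828 -0.1392]
 [ 0.6741 -0.332 ]
 [ 0.5458 -0.3203]
 [ 0.5533 -0.1321]]
ring [[ 0.5862 -0.2124]]
plate front [[ 0.4985 -0.2383]
 [ 0.4938 -0.3045]
 [ 0.5178 -0.2741]]
black front [[ 0.502  -0.1437]
 [ 0.4975 -0.2072]]
scene [-0.4561 -0.6238  0.755 ]
top [0.4009 0.0716 1.0407]
```

```bash
cat > fit.py <<'E'
from h import *
from scipy.optimize import differential_evolution,minimize
from scipy.ndimage import map_coordinates
def seg(a,b,n=60): return np.array(a)+(np.array(b)-np.array(a))*np.linspace(0,1,n)[:,None]
def rect(cx,cy,w,h,z):
    c=[(cx+sx*w/2,cy+sy*h/2,z) for sx,sy in((1,1),(-1,1),(-1,-1),(1,-1))]
    return np.vstack([seg(c[i],c[(i+1)%4]) for i in range(4)])
def circ(cx,cy,r,z,n=60):
    t=np.linspace(0,2*np.pi,n);return np.c_[cx+r*np.cos(t),cy+r*np.sin(t),0*t+z]
def T(P,x,y,a):
    c,s=np.cos(a),np.sin(a);return np.c_[P[:,0]*c-P[:,1]*s+x,P[:,0]*s+P[:,1]*c+y,P[:,2]]
def grad(im):
    g=cv2.GaussianBlur(im.astype(np.float32),(0,0),.8);G=0
    for k in range(3): G=np.maximum(G,np.hypot(cv2.Sobel(g[...,k],5,1,0),cv2.Sobel(g[...,k],5,0,1)))
    return np.minimum(G,150)
def fit(n,im,P,p0,d=(.012,.012,.06)):
    G=grad(im)
    def f(p):
        q=pj(n,T(P,*p));return -map_coordinates(G,[q[:,1],q[:,0]],order=1).mean()
    r=differential_evolution(f,[(a-b,a+b) for a,b in zip(p0,d)],seed=1,maxiter=60,tol=1e-6)
    return r.x,-r.fun
FIX=np.vstack([rect(0,0,.212,.092,.01),rect(.067,0,.042,.088,.034),rect(-.067,0,.042,.088,.034)])
RACK=np.vstack([rect(0,0,.130,.188,.0425)])
RING=np.vstack([circ(0,0,.032,.0605)])
PL=np.vstack([seg((-.085,-.031,.014),(-.085,.031,.014)),seg((-.085,-.031,.014),(-.04,-.031,.014)),seg((-.085,.031,.014),(-.04,.031,.014))])
PLF=np.vstack([rect(0,0,.17,.062,.014),circ(-.065,0,.0075,.014,20),circ(.065,0,.0095,.014,20)])
E
python3 - <<'E'
from fit import *
np.set_printoptions(precision=4,suppress=True)
for n in M:
    im=cv2.imread(f"pics/{n}0.png")
    print(n,"fix",*fit(n,im,FIX,(.449,.029,1.445)))
    print("rack",*fit(n,im,RACK,(.614,-.231,-.06)))
    print("ring",*fit(n,im,RING,(.588,-.212,0)))
    print("plate",*fit(n,im,PL+[0,0,.0025],(.581,-.276,-.06)))
    ctrl.get_image(n)
    r=ctrl.outline_of(n,"ring")
    for d in r[:2]:
        q=np.argwhere(d["mask"])[:,::-1];print("ringmask",d["p"],bp(n,q.mean(0),.0515), q.mean(0))
s=270/800
print("nut,conn,wireend",bp("top",[(180+u*s,110+v*s) for u,v in((540,450),(587,460),(562,435),(562,480),(483,415),(525,375),(572,510))],.005))
E
```

```text
scene fix [0.4494 0.0285 1.428 ] 135.75856018066406
rack [ 0.6127 -0.2323 -0.0624] 144.81387329101562
ring [ 0.5817 -0.2233  0.0512] 80.6795654296875
plate [ 0.5779 -0.2774 -0.0431] 150.0
ringmask 0.73 [[ 0.5804 -0.2191]] [336.8268 220.743 ]
ringmask 0.68 [[ 0.4786 -0.2064]] [316.2004 236.6278]
top fix [0.451  0.0329 1.4386] 146.63763427734375
rack [ 0.6141 -0.2304 -0.0628] 148.07337951660156
ring [ 0.5854 -0.2097  0.0354] 105.38304901123047
plate [ 0.5806 -0.275  -0.0303] 150.0
ringmask 0.58 [[ 0.751  -0.1741]] [343.6694 132.2975]
ringmask 0.47 [[ 0.5854 -0.2148]] [362.24   188.5333]
nut,conn,wireend [[ 0.3841 -0.2131]
 [ 0.3732 -0.2578]
 [ 0.3975 -0.2353]
 [ 0.3554 -0.2324]
 [ 0.4186 -0.1604]
 [ 0.4554 -0.2034]
 [ 0.3272 -0.2401]]
```

```bash
sed -i 's/np.minimum(G,150)/np.minimum(G,400)/' fit.py
python3 - <<'E'
from fit import *
np.set_printoptions(precision=4,suppress=True)
FT=np.vstack([rect(0,0,.212,.092,.01)])
RI=np.vstack([circ(0,0,.032,.0605),circ(0,0,.032,.0425)])
for n in M:
    im=cv2.imread(f"pics/{n}0.png")
    print(n,"fix",*fit(n,im,FIX,(.450,.030,1.435)),*fit(n,im,FT,(.450,.030,1.435)))
    print("rack",*fit(n,im,RACK,(.614,-.231,-.06)))
    print("ring",*fit(n,im,RING,(.585,-.215,0),(.01,.01,.001)))
    print("plate",*fit(n,im,PL+[0,0,.0025],(.580,-.276,-.05)))
    # seat dark centroid
    c=pj(n,[[.450,.030,.012]])[0];H=im.max(2).astype(float);g=np.zeros_like(H)
    lab=cv2.connectedComponents((H<60).astype(np.uint8))[1];l=lab[int(c[1]+.5),int(c[0]+.5)];q=np.argwhere(lab==l)[:,::-1]
    print("seat",l,len(q),bp(n,q.mean(0),.012))
    # white ring blob on roof
    c=pj(n,[[.585,-.214,.0515]])[0].astype(int);w=22
    print(im[c[1]-1:c[1]+1,c[0]-16:c[0]+17:2].max(2))
E
```

```text
scene fix [0.4487 0.0269 1.4214] 191.79444885253906 [0.4459 0.025  1.3973] 249.45858764648438
rack [ 0.6136 -0.2316 -0.0565] 224.97554
ring [ 0.5815 -0.2241 -0.001 ] 81.24417877197266
plate [ 0.5798 -0.277  -0.0402] 307.7723388671875
seat 94 139 [[0.4479 0.0333]]
[[181 182 184 183 165 209 239 213 192 200 192 203 213 167 193 188 184]
 [180 183 181 164 149 197 208 185 184 181 173 171 187 166 183 183 188]]
top fix [0.4512 0.0309 1.4379] 300.3981628417969 [0.4513 0.0302 1.4385] 368.6565856933594
rack [ 0.6157 -0.2301 -0.0532] 275.7202453613281
ring [ 0.5763 -0.205  -0.001 ] 125.0191879272461
plate [ 0.5825 -0.2763 -0.0588] 397.5221252441406
seat 0 177462 [[0.6093 0.0514]]
[[185 186 177 149 178 196 187 189 188 187 186 188 132 146 177 186 187]
 [184 186 179 136 158 195 186 187 187 188 188 189 151 151 179 186 188]]
```

Run:
```python
from fit import *
for n in M:
    im=cv2.GaussianBlur(cv2.imread(f"pics/{n}0.png"),(0,0),.7).astype(float)
    D=im[...,0]-im[...,2]  # b-r: roof positive
    c=pj(n,[[.585,-.214,.0515]])[0].astype(int)
    m=np.zeros(D.shape,np.uint8);cv2.circle(m,tuple(int(v) for v in c),20,1,-1)
    roof=np.median(D[m>0]);bw=((D<roof-9)&(m>0)).astype(np.uint8)
    k=cv2.connectedComponentsWithStats(bw)
    i=1+np.argmax(k[2][1:,4]);pts=np.argwhere(k[1]==i)[:,::-1]
    h=cv2.convexHull(pts.astype(np.int32));e=cv2.fitEllipse(h)
    print(n,roof,k[2][i],bp(n,e[0],.0515),bp(n,pts.mean(0),.0515),e[1])
    cv2.imwrite(f"pics/d{n}.png",cv2.resize(bw[c[1]-22:c[1]+22,c[0]-22:c[0]+22]*255,(350,350),interpolation=0))
cv2.imwrite("pics/d.png",np.hstack([cv2.imread("pics/dscene.png"),cv2.imread("pics/dtop.png")]))
```

```text
scene 7.0 [327 213  23  16 246] [[ 0.58310467 -0.22089   ]] [[ 0.58263526 -0.22090353]] (15.935100555419922, 22.89217758178711)
top 7.0 [351 177  23  22 207] [[ 0.58811997 -0.21487703]] [[ 0.58748925 -0.21476176]] (21.555490493774414, 22.823320388793945)
```

View pics/d.png

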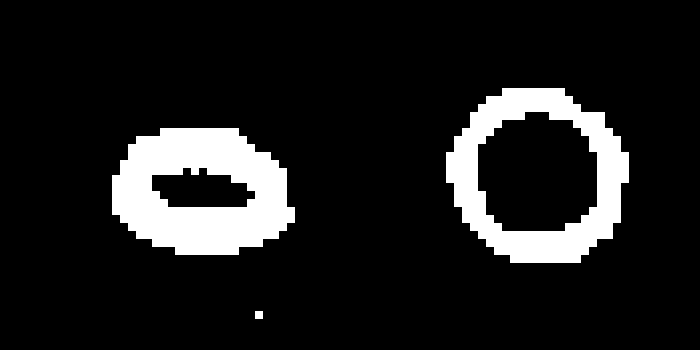

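Units first: shifts go in shares of 0.8 m and turns go in shares of 2 rad. So 0.125 rad is 0.0625.

```bash
echo '[[0.085, [0, 0, 0], 0.0625], [0.085, [0, 0, 0], 0.0625], [0.085, [0, 0, 0], 0.0625], [0.085, [0, 0, 0], 0.0625], [0.085, [0, 0, 0], 0.0625], [0.085, [0, 0, 0], 0.0625], [0.085, [0, 0, 0], 0.0625], [0.085, [0, 0, 0], 0.0625], [0.085, [0, 0, 0], 0.0625], [0.085, [0, 0, 0], 0.0625], [0.085, [0, 0, 0], 0.055]]' | python3 -m creep 20
echo '[[0.085, [-0.0425, 0.03, 0], 0], [0.085, [-0.0425, 0.03, 0], 0], [0.085, [-0.0425, 0.03, 0], 0], [0.085, [-0.0425, 0.03, 0], 0], [0.085, [-0.0425, 0.03, 0], 0], [0.085, [-0.0425, 0.03, 0], 0], [0.085, [-0.0425, 0.03, 0], 0], [0.085, [-0.0425, 0.03, 0], 0], [0.085, [-0.0425, 0.03, 0], 0], [0.085, [-0.0425, 0.03, 0], 0], [0.085, [-0.0425, 0.03, 0], 0], [0.085, [-0.0425, 0.03, 0], 0], [0.085, [-0.0425, 0.03, 0], 0], [0.085, [-0.0425, 0.03, 0], 0], [0.085, [-0.0425, 0.03, 0], 0], [0.085, [-0.0425, 0.03, 0], 0], [0.085, [-0.0425, 0.03, 0], 0], [0.085, [-0.0425, 0.03, 0], 0], [0.085, [-0.0425, 0.03, 0], 0], [0.085, [-0.0425, 0.03, 0], 0]]' | python3 -m creep
cat > to.py <<'E'
import sys,numpy as np
from workcell import ctrl
s=ctrl.sense();p=np.array(s["position"]);y=s["tcp_rot"][2]
t=np.array([float(v) for v in sys.argv[1:4]]);d=t-p
print("t",s["time"],"pos",p.round(4),"rot",np.round(s["tcp_rot"],4),"F",np.round(s["contact_force"],1),"op",round(s["opening"],4))
c,n=np.cos(y),np.sin(y);print("need dx %.4f dy %.4f dz %.4f"%(c*d[0]+n*d[1],n*d[0]-c*d[1],-d[2]))
if len(sys.argv)>4: print("turn %.4f"%(((y-float(sys.argv[4]))+np.pi/2)%np.pi-np.pi/2))
E
python3 to.py .5865 -.2145 .0405 1.438
```

```text
time: 2.52
position: [0.1932, 0.5416, 0.2313]
tcp_rot: [3.142, -0.0, 1.433]
contact_force: [0.2, -0.1, 0.0]
opening: 0.0851
grip_force: 0.0
time: 4.18
position: [0.5802, -0.1978, 0.2313]
tcp_rot: [3.141, -0.0, 1.438]
contact_force: [0.3, -0.1, 0.9]
opening: 0.085
grip_force: 0.0
t 4.1833 pos [ 0.5802 -0.1978  0.2313] rot [ 3.1414e+00 -2.0000e-04  1.4383e+00] F [ 0.3 -0.1  0.9] op 0.085
need dx -0.0157 dy 0.0085 dz 0.1908
turn 0.0003
```

Converted, 0.035 m is 0.0438, 0.03 m is 0.0375.

```bash
echo '[[0.085, [-0.0196, 0.0106, 0.025], 0], [0.085, [0, 0, 0.0438], 0], [0.085, [0, 0, 0.0438], 0], [0.085, [0, 0, 0.0438], 0], [0.085, [0, 0, 0.0375], 0], [0.085, [0, 0, 0.025], 0], [0.085, [0, 0, 0.0198], 0], [0.085, [0, 0, 0], 0]]' | python3 -m creep
echo '[[0.05, [0, 0, 0], 0], [0.05, [0, 0, 0], 0], [0.05, [0, 0, 0], 0], [0.05, [0, 0, 0], 0], [0.05, [0, 0, 0], 0], [0.05, [0, 0, 0], 0], [0.05, [0, 0, 0], 0]]' | python3 -m creep 25
python3 to.py .5865 -.2145 .0405 1.438
```

```text
time: 4.85
position: [0.5836, -0.2115, 0.0367]
tcp_rot: [-3.134, -0.002, 1.439]
contact_force: [0.5, 0.7, -0.3]
opening: 0.0851
grip_force: 0.0
time: 5.43
position: [0.5873, -0.2129, 0.0424]
tcp_rot: [3.138, 0.001, 1.439]
contact_force: [-0.4, -0.1, 5.9]
opening: 0.0584
grip_force: 26.8
t 5.4333 pos [ 0.5873 -0.2129  0.0424] rot [3.1375e+00 8.0000e-04 1.4388e+00] F [-0.4 -0.1  5.9] op 0.0584
need dx -0.0017 dy -0.0006 dz 0.0019
turn 0.0008
```

Converted, -0.04 m is -0.05, -0.03 m is -0.0375.

```bash
echo '[[0.05, [0, 0, -0.0125], 0], [0.05, [0, 0, -0.0375], 0], [0.05, [0, 0, -0.05], 0], [0.05, [0, 0, -0.05], 0], [0.05, [0, 0, 0], 0], [0.05, [0, 0, 0], 0]]' | python3 -m creep 25
python3 to.py .5865 -.2145 .0405 1.438
python3 - <<'E'
from h import *
a=ctrl.get_image("scene");b=ctrl.get_image("top")
s=ctrl.sense()["position"]
o=[]
for n,i in(("scene",a),("top",b)):
    cv2.imwrite(f"pics/{n}2.png",i[...,::-1])
    c=pj(n,[s])[0].astype(int);print(c);o.append(cv2.resize(i[c[1]-40:c[1]+40,c[0]-40:c[0]+40,::-1],(400,400),interpolation=2))
cv2.imwrite("pics/r2.png",np.hstack(o))
E
```

```text
time: 5.93
position: [0.5871, -0.2129, 0.164]
tcp_rot: [3.136, 0.001, 1.439]
contact_force: [-0.2, -0.6, -1.8]
opening: 0.0586
grip_force: 26.0
t 5.9333 pos [ 0.5871 -0.2129  0.164 ] rot [3.1355e+00 1.4000e-03 1.4388e+00] F [-0.2 -0.6 -1.8] op 0.0586
need dx -0.0017 dy -0.0004 dz 0.1235
turn 0.0008
[339 185]
[372 180]
```

View pics/r2.png

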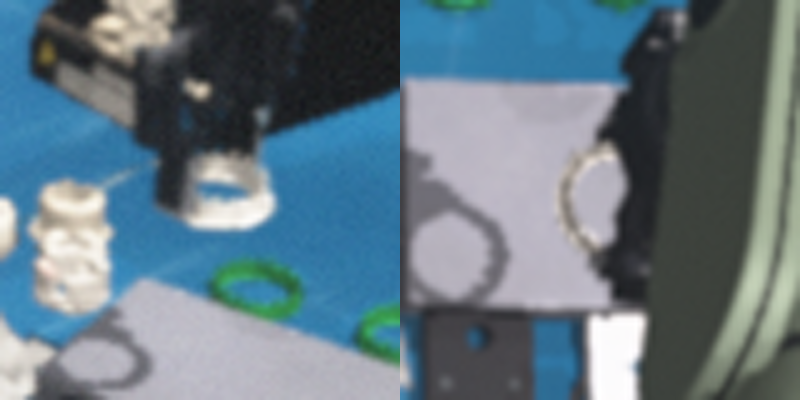

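Run:
```python
from fit import *
for z in(.164,.182): print(bp("top",[(363.8,179)],z))
im=cv2.GaussianBlur(cv2.imread("pics/scene2.png"),(0,0),.6).astype(float)
w=(im.min(2)>150)
k=cv2.connectedComponentsWithStats(w.astype(np.uint8))
l=k[1][183:195,335:355];i=np.bincount(l[l>0]).argmax();print(k[2][i],k[3][i])
q=np.argwhere(k[1]==i)[:,::-1]
print(bp("scene",[q.mean(0)],.173))
X=T(np.vstack([circ(0,0,.032,.164),circ(0,0,.032,.182)]),.587,-.213,0);u=pj("scene",X);print("pred if centred",u.min(0),u.max(0))
X=T(np.vstack([circ(0,0,.032,.164),circ(0,0,.032,.182)]),.587,-.225,0);u=pj("scene",X);print("pred 12 off",u.min(0),u.max(0))
for z in (.16,.155):
  r=fit("top",cv2.imread("pics/top2.png"),T(np.array([p for p in np.vstack([circ(0,0,.032,z+.018,200)]) if p[1]>0.005]),0,0,0),(.587,-.219,0),(.006,.016,.001));print(z,r)
```

```text
[[ 0.58837244 -0.18800012]]
[[ 0.58452322 -0.18266963]]
[336 179  18  12 110] [345.52727273 186.4       ]
[[ 0.56651384 -0.23764663]]
pred if centred [327.94808849 172.44060499] [352.55820495 189.60581452]
pred 12 off [331.98421207 173.58964632] [356.73353218 190.87296376]
0.16 (array([ 0.58265883, -0.22173534,  0.00099966]), np.float64(151.51589965820312))
0.155 (array([ 0.58368089, -0.22325992,  0.00099906]), np.float64(152.56048583984375))
```

Converted, -0.036 m is -0.045, 0.035 m is 0.0438.

```bash
echo '[[0.05, [0, 0, -0.045], 0], [0.05, [0, -0.0413, 0], 0], [0.05, [0, -0.0425, 0], 0], [0.05, [0, -0.0425, 0], 0], [0.05, [0, -0.0425, 0], 0], [0.05, [0.025, -0.04, 0], 0], [0.05, [0.0438, 0, 0], 0], [0.05, [0.0438, 0, 0], 0], [0.05, [0.0438, 0, 0], 0], [0.05, [0.0438, 0, 0], 0], [0.05, [0.0438, 0, 0.025], 0], [0.05, [0.0375, 0, 0.0375], 0], [0.05, [0, 0, 0.0375], 0], [0.05, [0, 0, 0.025], 0], [0.05, [0, 0, 0], 0]]' | python3 -m creep 30
python3 to.py .451 .0325 .012 1.438
python3 - <<'E'
from h import *
a=ctrl.get_image("scene");b=ctrl.get_image("top")
s=ctrl.sense()["position"]
o=[]
for n,i in(("scene",a),("top",b)):
    cv2.imwrite(f"pics/{n}3.png",i[...,::-1])
    c=pj(n,[s])[0].astype(int);print(c);o.append(cv2.resize(i[c[1]-35:c[1]+35,c[0]-40:c[0]+40,::-1],(400,350),interpolation=2))
cv2.imwrite("pics/r3.png",np.hstack(o))
E
```

```text
time: 7.28
position: [0.4451, 0.0326, 0.092]
tcp_rot: [-3.129, 0.002, 1.44]
contact_force: [-1.0, -0.8, -0.4]
opening: 0.058
grip_force: 31.1
t 7.2833 pos [0.4451 0.0326 0.092 ] rot [-3.1286e+00  2.3000e-03  1.4405e+00] F [-1.  -0.8 -0.4] op 0.058
need dx 0.0007 dy 0.0058 dz 0.0800
turn 0.0025
[235 200]
[275 239]
```

View pics/r3.png

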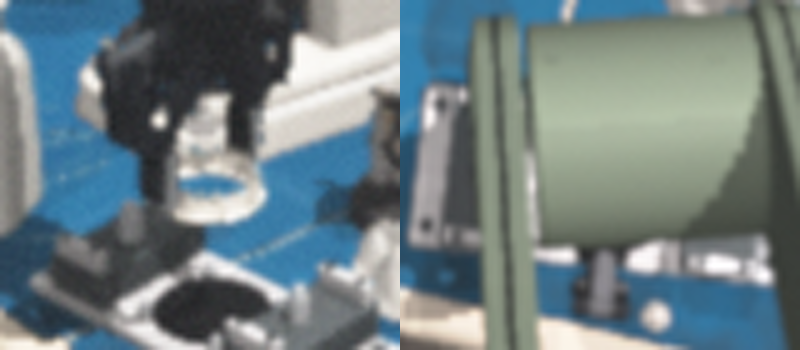

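Run:
```python
from fit import *
print(bp("scene",[(238.2,202)],.101))
im=cv2.imread("pics/scene3.png")
A=np.array([p for p in np.vstack([circ(0,0,.032,.092,120),circ(0,0,.032,.110,120)])])
for dz in(-.006,-.003,0,.003):
  P=A+[0,0,dz]
  print(dz,fit("scene",im,P,(.445,.0285,0),(.012,.014,.001)))
# seat in scene: dark blob
H=cv2.GaussianBlur(im,(0,0),.6).max(2)
c=np.array([235-40+212/5,200-35+312/5]).astype(int)
m=(H<60).astype(np.uint8);k=cv2.connectedComponentsWithStats(m);i=k[1][c[1],c[0]];print(k[2][i],bp("scene",[k[3][i]],.012))
```

```text
[[0.44059851 0.0186405 ]]
-0.006 (array([0.45384851, 0.03124165, 0.00099746]), np.float32(227.04868))
-0.003 (array([0.44982853, 0.02845217, 0.00078707]), np.float64(225.7507781982422))
0 (array([ 0.44589243,  0.02570597, -0.00059316]), np.float32(224.3928))
0.003 (array([ 0.44183755,  0.0228491 , -0.00099812]), np.float32(223.05403))
[227 222  20  10 130] [[0.44749485 0.03434883]]
```

Converted, 0.02 m is 0.025, 0.005 m is 0.0063.

```bash
echo '[[0.05, [0.0006, 0.0063, 0.025], 0], [0.05, [0, 0, 0.025], 0], [0.05, [0, 0, 0.0188], 0], [0.05, [0, 0, 0.0125], 0], [0.05, [0, 0, 0], 0], [0.05, [0, 0, 0], 0]]' | python3 -m creep 30
python3 to.py .450 .0327 .012 1.438
echo '[[0.05, [0, 0, 0.0063], 0], [0.05, [0, 0, 0.005], 0], [0.05, [0, 0, 0], 0], [0.05, [0, 0, 0], 0]]' | python3 -m creep 30
python3 to.py .450 .0327 .012 1.438
```

```text
time: 7.88
position: [0.4557, 0.0316, 0.0328]
tcp_rot: [3.14, -0.0, 1.438]
contact_force: [-0.2, 0.8, 0.1]
opening: 0.0583
grip_force: 31.1
t 7.8833 pos [0.4557 0.0316 0.0328] rot [ 3.1404e+00 -3.0000e-04  1.4380e+00] F [-0.2  0.8  0.1] op 0.0583
need dx 0.0003 dy -0.0058 dz 0.0208
turn 0.0000
time: 8.22
position: [0.455, 0.0319, 0.0232]
tcp_rot: [3.141, -0.0, 1.439]
contact_force: [-0.2, -0.2, -0.2]
opening: 0.0581
grip_force: 31.1
t 8.2167 pos [0.455  0.0319 0.0232] rot [ 3.1414e+00 -2.0000e-04  1.4387e+00] F [-0.2 -0.2 -0.2] op 0.0581
need dx 0.0001 dy -0.0051 dz 0.0112
turn 0.0007
```

Converted, -0.0045 m is -0.0056, 0.003 m is 0.0038.

```bash
echo '[[0.05, [0.0006, -0.0056, 0], 0], [0.05, [0, 0, 0], 0], [0.05, [0, 0, 0.0038], 0], [0.05, [0, 0, 0.0025], 0], [0.05, [0, 0, 0], 0], [0.05, [0, 0, 0], 0]]' | python3 -m creep 30
python3 to.py .450 .0327 .012 1.438
```

```text
time: 8.72
position: [0.4505, 0.0331, 0.0178]
tcp_rot: [-3.141, -0.0, 1.439]
contact_force: [-0.2, -0.1, 0.0]
opening: 0.0581
grip_force: 31.1
t 8.7167 pos [0.4505 0.0331 0.0178] rot [-3.1412 -0.      1.4388] F [-0.2 -0.1  0. ] op 0.0581
need dx -0.0004 dy -0.0004 dz 0.0058
turn 0.0008
```

Converted, 0.003 m is 0.0038, 0.0015 m is 0.0019.

```bash
echo '[[0.05, [0, 0, 0.0038], 0], [0.05, [0, 0, 0.0019], 0], [0.05, [0, 0, 0], 0], [0.05, [0, 0, 0], 0]]' | python3 -m creep 30
python3 to.py .450 .0327 .012 1.438
```

```text
time: 9.05
position: [0.4505, 0.033, 0.0134]
tcp_rot: [-3.141, -0.0, 1.439]
contact_force: [-0.5, -0.3, -0.8]
opening: 0.0583
grip_force: 31.1
t 9.05 pos [0.4505 0.033  0.0134] rot [-3.1413 -0.      1.4387] F [-0.5 -0.3 -0.8] op 0.0583
need dx -0.0004 dy -0.0005 dz 0.0014
turn 0.0007
```

Converted, 0.0015 m is 0.0019.

```bash
echo '[[0.05, [0, 0, 0.0019], 0], [0.05, [0, 0, 0], 0], [0.05, [0, 0, 0], 0]]' | python3 -m creep 30
python3 to.py .450 .0327 .012 1.438
echo '[[0.08, [0, 0, 0], 0], [0.08, [0, 0, 0], 0], [0.08, [0, 0, 0], 0], [0.08, [0, 0, -0.0063], 0], [0.08, [0, 0, -0.025], 0], [0.085, [0, 0, -0.05], 0], [0.085, [0, 0, -0.05], 0], [0.085, [0, 0, -0.05], 0], [0.085, [-0.0438, 0, -0.025], 0], [0.085, [-0.0438, 0, 0], 0], [0.085, [-0.0438, 0, 0], 0], [0.085, [-0.0438, 0, 0], 0], [0.085, [-0.0438, 0, 0], 0], [0.085, [-0.0438, 0, 0], 0], [0.085, [-0.0438, 0, 0], 0], [0.085, [-0.0438, 0, 0], 0]]' | python3 -m creep
python3 - <<'E'
from h import *
o=[]
for n in("scene","top"):
    i=ctrl.get_image(n);cv2.imwrite(f"pics/{n}4.png",i[...,::-1])
    c=pj(n,[[.45,.03,.012]])[0].astype(int);o.append(cv2.resize(i[c[1]-35:c[1]+35,c[0]-40:c[0]+40,::-1],(400,350),interpolation=2))
cv2.imwrite("pics/r4.png",np.hstack(o))
E
```

```text
time: 9.3
position: [0.4508, 0.033, 0.0122]
tcp_rot: [3.141, -0.0, 1.439]
contact_force: [0.3, 0.3, 0.5]
opening: 0.058
grip_force: 31.3
t 9.3 pos [0.4508 0.033  0.0122] rot [ 3.1411e+00 -2.0000e-04  1.4388e+00] F [0.3 0.3 0.5] op 0.058
need dx -0.0005 dy -0.0007 dz 0.0002
turn 0.0008
time: 10.63
position: [0.413, -0.2461, 0.1774]
tcp_rot: [3.141, -0.0, 1.439]
contact_force: [0.5, -0.2, 0.8]
opening: 0.0849
grip_force: 0.0
```

View pics/r4.png

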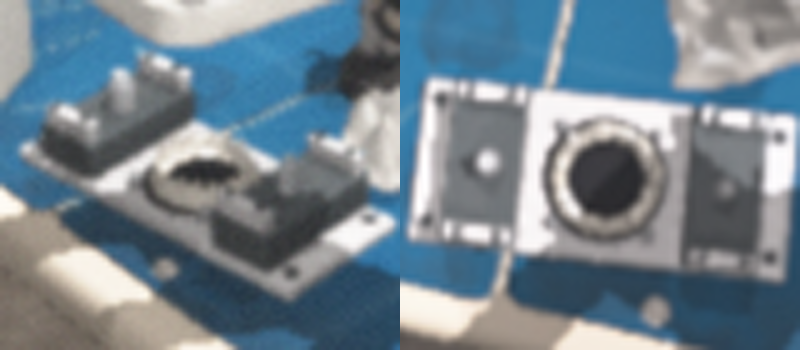

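Converted, 0.125 rad is 0.0625.

```bash
echo '[[0.085, [0, 0, 0], 0.0625], [0.085, [0, 0, 0], 0.0625], [0.085, [0, 0, 0], 0.0625], [0.085, [0, 0, 0], 0.0625], [0.085, [0, 0, 0], 0.0625], [0.085, [0, 0, 0], 0.0625], [0.085, [0, 0, 0], 0.0625], [0.085, [0, 0, 0], 0.0625], [0.085, [0, 0, 0], 0.0625], [0.085, [0, 0, 0], 0.0625], [0.085, [0, 0, 0], 0.0625], [0.085, [0, 0, 0], 0.0575], [0.085, [0, 0, 0], 0], [0.085, [0, 0, 0], 0]]' | python3 -m creep
python3 to.py .520 -.2735 .003 -.051
python3 - <<'E'
from fit import *
for n in("top","scene"):
    im=cv2.imread(f"pics/{n}0.png");G=PL+[0,0,.0025]
    print(n,*fit(n,im,np.vstack([G,circ(-.065,0,.0075,.0165,25)]),(.580,-.276,-.05),(.01,.01,.03)))
E
```

```text
time: 11.9
position: [0.4137, -0.2438, 0.1772]
tcp_rot: [-3.141, 0.0, -0.048]
contact_force: [0.1, 0.3, -0.3]
opening: 0.085
grip_force: 0.0
t 11.9 pos [ 0.4137 -0.2438  0.1772] rot [-3.1412e+00  1.0000e-04 -4.7700e-02] F [ 0.1  0.3 -0.3] op 0.085
need dx 0.1076 dy 0.0246 dz 0.1742
turn 0.0033
top [ 0.58291032 -0.27687329 -0.07123408] 393.84113
scene [ 0.58017845 -0.27719275 -0.04222978] 287.28643798828125
```

Converted, 0.03 m is 0.0375, 0.028 m is 0.035.

```bash
echo '[[0.085, [0.0338, 0.0075, 0], 0], [0.085, [0.0338, 0.0075, 0.025], 0], [0.085, [0.0338, 0.0075, 0.0375], 0], [0.085, [0.035, 0.0083, 0.0375], 0], [0.085, [0, 0, 0.0375], 0], [0.085, [0, 0, 0.0375], 0], [0.085, [0, 0, 0.025], 0], [0.085, [0, 0, 0.0125], 0], [0.085, [0, 0, 0], 0], [0.085, [0, 0, 0], 0]]' | python3 -m creep
python3 to.py .5215 -.2735 .003 -.051
```

```text
time: 12.73
position: [0.5217, -0.2747, 0.0074]
tcp_rot: [3.142, -0.0, -0.05]
contact_force: [0.6, 0.1, -0.1]
opening: 0.0849
grip_force: 0.0
t 12.7333 pos [ 0.5217 -0.2747  0.0074] rot [ 3.1416e+00 -4.0000e-04 -5.0000e-02] F [ 0.6  0.1 -0.1] op 0.0849
need dx -0.0003 dy -0.0012 dz 0.0044
turn 0.0010
```

Units first: shifts go in shares of 0.8 m and turns go in shares of 2 rad. So 0.004 m is 0.005, -0.001 m is -0.0013.

```bash
echo '[[0.085, [0, -0.0013, 0.005], 0], [0.05, [0, 0, 0], 0], [0.05, [0, 0, 0], 0], [0.05, [0, 0, 0], 0], [0.05, [0, 0, 0], 0], [0.05, [0, 0, 0], 0], [0.05, [0, 0, 0], 0]]' | python3 -m creep 40
python3 to.py .5215 -.2735 .003 -.051
```

```text
time: 13.32
position: [0.522, -0.2739, 0.0046]
tcp_rot: [3.141, -0.002, -0.051]
contact_force: [-1.5, 1.1, 5.0]
opening: 0.0606
grip_force: 46.2
t 13.3167 pos [ 0.522  -0.2739  0.0046] rot [ 3.1409e+00 -2.0000e-03 -5.1100e-02] F [-1.5  1.1  5. ] op 0.0606
need dx -0.0005 dy -0.0003 dz 0.0016
turn -0.0001
```

Converted, -0.012 m is -0.015, -0.01 m is -0.0125.

```bash
echo '[[0.05, [-0.005, 0, 0], 0], [0.05, [-0.0125, 0, 0], 0], [0.05, [-0.015, 0, 0], 0], [0.05, [-0.015, 0, 0], 0], [0.05, [-0.015, 0, 0], 0], [0.05, [-0.0125, 0, 0], 0], [0.05, [-0.005, 0, 0], 0], [0.05, [0, 0, 0], 0], [0.05, [0, 0, 0], 0]]' | python3 -m creep 40
echo '[[0.085, [0, 0, 0], 0], [0.085, [0, 0, 0], 0], [0.085, [0, 0, 0], 0], [0.085, [0, 0, -0.0125], 0], [0.085, [0, 0, -0.0438], 0], [0.085, [-0.0375, 0, -0.0438], 0], [0.085, [-0.05, 0, -0.0375], 0], [0.085, [-0.05, 0, 0], 0], [0.085, [0, 0.05, 0], 0], [0.085, [0, 0.05, 0], 0], [0.085, [0, 0.05, 0], 0], [0.085, [0, 0, 0], 0]]' | python3 -m creep
python3 - <<'E'
from fit import *
o=[]
for n in("scene","top"):
    i=ctrl.get_image(n);cv2.imwrite(f"pics/{n}5.png",i[...,::-1])
    if n=="top" or 1: print(n,*fit(n,i[...,::-1].copy(),PL*[1,1,1]+[0,0,.0025],(.518,-.273,-.05),(.012,.012,.06)))
    c=pj(n,[[.47,-.25,.012]])[0].astype(int);o.append(cv2.resize(i[c[1]-40:c[1]+40,c[0]-40:c[0]+40,::-1],(400,400),interpolation=2))
cv2.imwrite("pics/r5.png",np.hstack(o))
E
```

```text
time: 14.07
position: [0.456, -0.2701, 0.0028]
tcp_rot: [-3.141, 0.003, -0.051]
contact_force: [-2.3, 0.1, 1.1]
opening: 0.0604
grip_force: 45.8
time: 15.07
position: [0.352, -0.3922, 0.1062]
tcp_rot: [3.134, -0.005, -0.055]
contact_force: [-0.1, -0.0, -0.1]
opening: 0.0848
grip_force: 0.0
scene [ 0.51051065 -0.27287552 -0.01359137] 321.8509521484375
top [ 0.51693278 -0.2699584  -0.03166805] 393.1684875488281
```

View pics/r5.png

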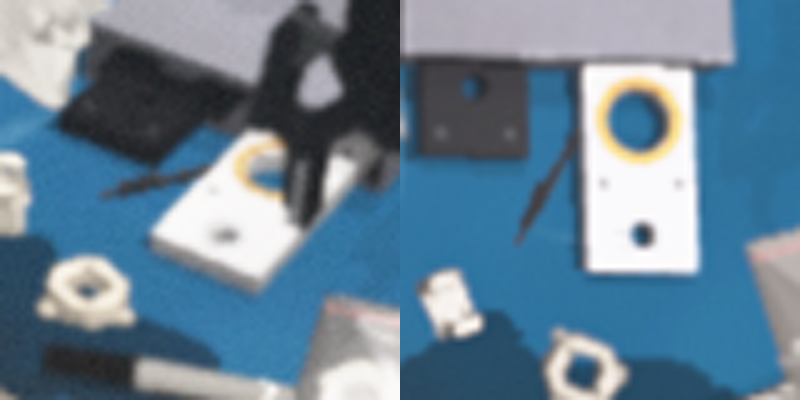

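```bash
python3 to.py .5135 -.272 .003 -.045
```

```text
t 15.1667 pos [ 0.3509 -0.3863  0.105 ] rot [ 3.1414e+00 -5.0000e-04 -5.3500e-02] F [-0.7 -0.  -0.3] op 0.0849
need dx 0.1562 dy -0.1228 dz 0.1020
turn -0.0085
```

Converted, 0.03 m is 0.0375, 0.026 m is 0.0325, -0.008 rad is -0.004.

```bash
echo '[[0.085, [0.0325, -0.025, 0], -0.004], [0.085, [0.0325, -0.025, 0], 0], [0.085, [0.0325, -0.025, 0], 0], [0.085, [0.0325, -0.0275, 0], 0], [0.085, [0.0325, -0.025, 0], 0], [0.085, [0.0325, -0.025, 0], 0], [0.085, [0, 0, 0.0375], 0], [0.085, [0, 0, 0.0375], 0], [0.085, [0, 0, 0.025], 0], [0.085, [0, 0, 0], 0], [0.085, [0, 0, 0], 0]]' | python3 -m creep
python3 to.py .5135 -.272 .003 -.045
```

```text
time: 16.08
position: [0.5117, -0.2686, 0.0243]
tcp_rot: [-3.14, 0.002, -0.042]
contact_force: [-0.4, 0.1, 0.4]
opening: 0.0852
grip_force: 0.0
t 16.0833 pos [ 0.5117 -0.2686  0.0243] rot [-3.1401e+00  2.4000e-03 -4.1900e-02] F [-0.4  0.1  0.4] op 0.0852
need dx 0.0020 dy 0.0033 dz 0.0213
turn 0.0031
```

Converted, 0.012 m is 0.015, 0.009 m is 0.0113.

```bash
echo '[[0.085, [0.0025, 0.0038, 0.015], 0], [0.085, [0, 0, 0.0113], 0], [0.085, [0, 0, 0], 0], [0.05, [0, 0, 0], 0], [0.05, [0, 0, 0], 0], [0.05, [0, 0, 0], 0], [0.05, [0, 0, 0], 0], [0.05, [0, 0, 0], 0], [0.05, [0, 0, 0], 0]]' | python3 -m creep 60
python3 to.py .5135 -.272 .003 -.045
echo '[[0.05, [0, 0, -0.0063], 0], [0.05, [0, 0, -0.0063], 0], [0.05, [0, 0, -0.0038], 0], [0.05, [0, 0, 0], 0], [0.05, [0, 0, 0], 0]]' | python3 -m creep 60
python3 to.py .445 -.27 .016 -.045
```

```text
time: 16.83
position: [0.5145, -0.2736, 0.0048]
tcp_rot: [3.141, -0.001, -0.043]
contact_force: [-1.6, 1.4, 5.0]
opening: 0.0596
grip_force: 65.0
t 16.8333 pos [ 0.5145 -0.2736  0.0048] rot [ 3.141e+00 -1.300e-03 -4.340e-02] F [-1.6  1.4  5. ] op 0.0596
need dx -0.0010 dy -0.0015 dz 0.0018
turn 0.0016
time: 17.25
position: [0.5141, -0.2732, 0.0167]
tcp_rot: [-3.142, -0.0, -0.043]
contact_force: [-0.4, 0.4, -4.3]
opening: 0.0601
grip_force: 65.9
t 17.25 pos [ 0.5141 -0.2732  0.0167] rot [-3.1415e+00 -1.0000e-04 -4.3300e-02] F [-0.4  0.4 -4.3] op 0.0601
need dx -0.0692 dy -0.0002 dz 0.0007
turn 0.0017
```

Converted, -0.03 m is -0.0375, -0.002 m is -0.0025.

```bash
echo '[[0.05, [0, 0, -0.0025], 0], [0.05, [-0.01, 0, 0], 0], [0.05, [-0.0163, 0, 0], 0], [0.05, [-0.0188, 0, 0], 0], [0.05, [-0.0163, 0, 0], 0], [0.05, [-0.0125, 0, 0], 0], [0.05, [-0.0038, 0, 0], 0], [0.05, [0, 0, -0.0063], 0], [0.05, [0, 0, -0.025], 0], [0.05, [0, 0, -0.0375], 0], [0.05, [0, 0, -0.0375], 0], [0.05, [0, 0, -0.0375], 0], [0.05, [0, 0, -0.025], 0], [0.05, [0, 0, 0], 0], [0.05, [0, 0, 0], 0]]' | python3 -m creep 60
python3 to.py .45 .029 .1 1.438
python3 - <<'E'
from fit import *
for n in("scene","top"):
    i=ctrl.get_image(n);cv2.imwrite(f"pics/{n}6.png",i[...,::-1])
o=[]
for n in("scene","top"):
    i=cv2.imread(f"pics/{n}6.png")
    c=pj(n,[[.44,-.26,.1]])[0].astype(int);o.append(cv2.resize(i[c[1]-45:c[1]+45,c[0]-45:c[0]+45],(400,400),interpolation=2))
cv2.imwrite("pics/r6.png",np.hstack(o))
E
```

```text
time: 18.5
position: [0.4531, -0.2709, 0.1546]
tcp_rot: [3.14, -0.003, -0.043]
contact_force: [0.0, 0.4, -4.5]
opening: 0.0601
grip_force: 66.6
t 18.5 pos [ 0.4531 -0.2709  0.1546] rot [ 3.1401e+00 -2.9000e-03 -4.2900e-02] F [ 0.   0.4 -4.5] op 0.0601
need dx -0.0160 dy -0.2995 dz 0.0546
turn -1.4809
```

View pics/r6.png

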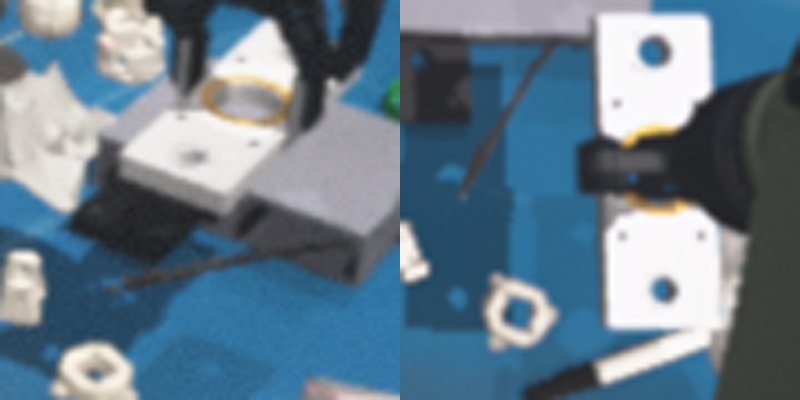

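```bash
cat > rel.py <<'E'
from fit import *
import sys
# plate pose rel. to tool: report plate centre & yaw in each camera, holes blobs
def holes(n,im,x,y,a,z):
    H=cv2.GaussianBlur(im,(0,0),.5).astype(float).mean(2);out=[]
    for hx in(.065,-.065):
        c=pj(n,T(np.array([[hx,0,z]]),x,y,a))[0];r=4
        u0,v0=np.round(c).astype(int);w=H[v0-r:v0+r+1,u0-r:u0+r+1];w=np.clip(190-w,0,None)
        g=np.mgrid[-r:r+1,-r:r+1];out.append((u0+(w*g[1]).sum()/w.sum(),v0+(w*g[0]).sum()/w.sum()))
    return bp(n,out,z)
E
python3 - <<'E'
from rel import *
z=.1656
for n in("top",):
    im=cv2.imread(f"pics/{n}6.png")
    t=np.linspace(0,1,60)[:,None]
    P=np.vstack([seg((-.085,.031,.014),(-.03,.031,.014)),seg((.085,.031,.014),(.03,.031,.014)),seg((-.085,-.031,.014),(-.085,.031,.014)),seg((.085,-.031,.014),(.085,.031,.014))])
    p,f=fit(n,im,P+[0,0,z-.014],(.453,-.271,-.043),(.012,.012,.04));print(n,p,f)
    h=holes(n,im,*p,z);print(h,h.mean(0),"len",np.hypot(*(h[0]-h[1])),"yaw",np.arctan2(*(h[0]-h[1])[::-1]))
    b=cv2.imread("pics/top4.png");
    # pins in top (tip at z .056)
    H=cv2.GaussianBlur(b,(0,0),.5).astype(float).mean(2)
    out=[]
    for px in(.065,-.065):
        c=pj(n,T(np.array([[px,0,.056]]),.4512,.0305,1.438))[0];u0,v0=np.round(c).astype(int);r=4
        w=H[v0-r:v0+r+1,u0-r:u0+r+1];print(np.round(w).astype(int))
E
```

```text
top [ 0.45602587 -0.26824051 -0.05063877] 332.5727844238281
[[ 0.52057158 -0.27279725]
 [ 0.39052682 -0.26655509]] [ 0.4555492  -0.26967617] len 0.1301944893552241 yaw -0.047963246794190624
[[124 123 120 121 123 122 119 118 117]
 [122 120 121 135 144 139 127 119 117]
 [115 113 132 171 190 176 149 125 118]
 [101 106 151 210 226 210 172 134 119]
 [ 89 102 160 222 234 218 178 137 120]
 [ 87  97 144 198 214 196 162 130 118]
 [ 94  93 115 150 165 153 133 117 116]
 [108 103 105 116 124 120 113 111 116]
 [120 116 111 110 109 107 108 112 116]]
[[ 82  89 100 109 119 125 129 130 127]
 [ 79  81  85  95 110 120 126 129 126]
 [ 79  79  84  95 106 112 115 123 124]
 [ 80  83  92 107 117 111 104 111 118]
 [ 81  85  98 117 127 115  97  95 101]
 [ 81  85  97 112 120 108  90  84  85]
 [ 80  82  87  96  97  89  81  79  80]
 [ 80  78  78  79  77  75  76  79  80]
 [ 79  76  73  72  71  73  77  79  79]]
```

Run:
```python
from rel import *
n="top"
for f in(0,4,6):
    b=cv2.imread(f"pics/top{f}.png");H=cv2.GaussianBlur(b,(0,0),.5).astype(float).mean(2);o=[]
    for px,th in((.065,145),(-.065,105)):
        if f==0: th=150
        c=pj(n,T(np.array([[px,0,.056]]),.4512,.0305,1.438))[0];u0,v0=np.round(c).astype(int);r=3
        w=np.clip(H[v0-r:v0+r+1,u0-r:u0+r+1]-th,0,None)
        if px<0: w[:2,4:]=0
        g=np.mgrid[-r:r+1,-r:r+1];o.append((u0+(w*g[1]).sum()/w.sum(),v0+(w*g[0]).sum()/w.sum()))
    h=bp(n,o,.055);print(f,h,h.mean(0),np.hypot(*(h[0]-h[1])),np.arctan2(*(h[0]-h[1])[::-1]))
    print("edge fit",*fit(n,b,FIX,(.4512,.0305,1.438),(.004,.004,.02)))
    print("base only",*fit(n,b,FIX[:240],(.4512,.0305,1.438),(.004,.004,.02)))
```

```text
0 [[ 0.45938719  0.09376681]
 [ 0.44218799 -0.03523806]] [0.45078759 0.02926437] 0.13014633239426796 1.4382557614043556
edge fit [0.45120522 0.03087634 1.43787179] 300.3981628417969
base only [0.45129305 0.0302409  1.43851075] 368.6563
4 [[ 0.45926428  0.09415846]
 [ 0.44275015 -0.034751  ]] [0.45100721 0.02970373] 0.12996293195404052 1.4433838095288265
edge fit [0.45112831 0.03067744 1.4391658 ] 288.278564453125
base only [0.45132649 0.03041044 1.43892401] 343.8274841308594
6 [[ 0.4591423   0.09394958]
 [ 0.44190316 -0.03403033]] [0.45052273 0.02995963] 0.12913576411194982 1.436900344918633
edge fit [0.45103678 0.03065215 1.43811561] 276.7105
base only [0.45126924 0.03042051 1.43816118] 325.5844421386719
```

Converted, -0.12 rad is -0.06.

```bash
echo '[[0.05, [0, 0, 0], -0.025], [0.05, [0, 0, 0], -0.05], [0.05, [0, 0, 0], -0.06], [0.05, [0, 0, 0], -0.06], [0.05, [0, 0, 0], -0.06], [0.05, [0, 0, 0], -0.06], [0.05, [0, 0, 0], -0.06], [0.05, [0, 0, 0], -0.06], [0.05, [0, 0, 0], -0.06], [0.05, [0, 0, 0], -0.06], [0.05, [0, 0, 0], -0.06], [0.05, [0, 0, 0], -0.06], [0.05, [0, 0, 0], -0.05], [0.05, [0, 0, 0], -0.018], [0.05, [0, 0, 0], 0], [0.05, [0, 0, 0], 0]]' | python3 -m creep 70
python3 to.py .4515 .028 .105 1.443
```

```text
time: 19.93
position: [0.4515, -0.2701, 0.1519]
tcp_rot: [-3.139, -0.002, 1.442]
contact_force: [0.5, -0.6, -3.9]
opening: 0.0593
grip_force: 79.1
t 19.9333 pos [ 0.4515 -0.2701  0.1519] rot [-3.1385e+00 -1.5000e-03  1.4417e+00] F [ 0.5 -0.6 -3.9] op 0.0593
need dx 0.2956 dy -0.0384 dz 0.0469
turn -0.0013
```

Converted, 0.03 m is 0.0375, 0.025 m is 0.0313, -0.001 rad is -0.0005.

```bash
echo '[[0.05, [0.0125, -0.0013, 0], -0.0005], [0.05, [0.0313, -0.0038, 0], 0], [0.05, [0.0375, -0.005, 0], 0], [0.05, [0.0375, -0.005, 0], 0], [0.05, [0.0375, -0.005, 0], 0], [0.05, [0.0375, -0.005, 0], 0], [0.05, [0.0375, -0.005, 0], 0], [0.05, [0.0375, -0.005, 0], 0], [0.05, [0.0375, -0.005, 0], 0], [0.05, [0.0313, -0.0038, 0.0125], 0], [0.05, [0.025, -0.003, 0.0188], 0], [0.05, [0.007, -0.0013, 0.0188], 0], [0.05, [0, 0, 0.0075], 0], [0.05, [0, 0, 0], 0], [0.05, [0, 0, 0], 0], [0.05, [0, 0, 0], 0]]' | python3 -m creep 70
python3 to.py .4515 .028 .105 1.443
python3 - <<'E'
from fit import *
for n in("scene","top"):
    i=ctrl.get_image(n);cv2.imwrite(f"pics/{n}7.png",i[...,::-1])
s=ctrl.sense()["position"];print(s)
o=[]
for n in("scene","top"):
    i=cv2.imread(f"pics/{n}7.png")
    c=pj(n,[s])[0].astype(int);print(c);o.append(cv2.resize(i[c[1]-45:c[1]+45,c[0]-45:c[0]+45],(400,400),interpolation=2))
cv2.imwrite("pics/r7.png",np.hstack(o))
E
```

```text
time: 21.27
position: [0.4521, 0.027, 0.1083]
tcp_rot: [3.14, -0.0, 1.443]
contact_force: [-0.3, -0.3, -3.0]
opening: 0.0591
grip_force: 79.1
t 21.2667 pos [0.4521 0.027  0.1083] rot [ 3.1402e+00 -2.0000e-04  1.4427e+00] F [-0.3 -0.3 -3. ] op 0.0591
need dx 0.0009 dy -0.0008 dz 0.0033
turn -0.0003
[0.4522399  0.02693477 0.10844589]
[238 197]
[278 237]
```

View pics/r7.png

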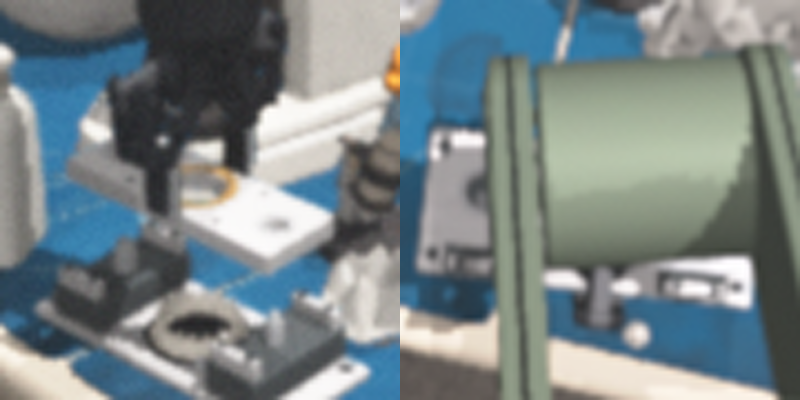

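Run:
```python
from rel import *
n="scene";im=cv2.imread("pics/scene7.png");x,y,z=.4522,.0269,.1084
a=np.deg2rad(1.2)
for dz in(-.003,):
  # y+ side is near camera; x- end right
  P=np.vstack([seg((-.085,.031,.014),(-.02,.031,.014)),seg((-.085,-.031,.014),(-.085,.031,.014)),seg((-.085,-.031,0.),(-.085,.031,0.)),seg((-.085,.031,0),(-.02,.031,0)),seg((-.085,-.031,.014),(-.04,-.031,.014)),circ(-.065,0,.0075,.014,40),circ(0,0,.019,.014,40)[:0]])
  for tilt in(0,a):
    Q=P.copy();Q[:,2]+=z+dz+tilt*Q[:,0]
    p,f=fit(n,im,Q,(.4522,.029,1.438),(.01,.01,.03));print("plate scene",tilt,p,f)
pts=[]
b=cv2.imread("pics/scene4.png")
print("fix scene",*fit(n,b,FIX,(.4495,.028,1.43),(.006,.006,.03)))
dark=np.vstack([rect(.067,0,.042,.088,.034),rect(-.067,0,.042,.088,.034)])
c=pj(n,T(np.array([[.065,0,.056],[-.065,0,.056],[.065,0,.034],[-.065,0,.034]]),.4505,.0295,1.438));print(c)
for i in(0,1):
  u,v=np.round(c[i]).astype(int);print(b[v-3:v+9,u-5:u+6].mean(2).astype(int))
```

```text
plate scene 0 [0.44877099 0.02753405 1.4442702 ] 241.74342346191406
plate scene 0.020943951023931952 [0.44985411 0.02912535 1.45593027] 241.1796875
fix scene [0.45000932 0.02746418 1.42599015] 172.82171630859375
[[220.90046207 205.14964205]
 [254.50661976 221.5047037 ]
 [221.10254848 211.57442692]
 [254.43311875 228.15555876]]
[[120 118 123 122 120 121 121 122 142 161 148]
 [124 121 122 123 125 124 125 125 125 138 146]
 [122 125 125 141 159 158 142 124 122 129 141]
 [124 123 133 170 208 209 177 136 117 112 128]
 [126 126 131 160 205 211 193 148 113 103 101]
 [122 121 128 158 185 200 190 161 125 109 106]
 [121 113 123 149 171 188 185 165 131 118 114]
 [120 115 116 132 153 167 168 157 127 118 118]
 [119 114 102 119 144 157 159 150 122 114 115]
 [117  96  96 115 138 152 156 144 121 113 112]
 [113  93  93 113 133 144 147 140 120 111 112]
 [116 104  99 105 118 129 128 122 113 115 109]]
[[122 119 120 116 115 116 116 118 128 151 154]
 [120 120 121 119 117 121 114 113 115 133 141]
 [148 130 120 122 128 126 117 113 109 116 127]
 [204 172 142 130 137 129 121 112 108 108 107]
 [232 218 182 143 136 131 122 121 111 105 104]
 [215 203 170 138 137 133 120 115 115 115 115]
 [152 142 122 128 130 122 116 114 117 118 119]
 [ 92  91  98 122 128 121 113 114 113 117 118]
 [ 73  77  91 118 123 123 111 110 112 116 120]
 [ 73  72  91 118 129 115 109 110 116 111 113]
 [ 71  73  80 102 115 108  94  91  96  91  89]
 [ 72  69  64  77  83  81  77  80  82  74  74]]
```

Converted, 0.015 m is 0.0188, -0.0005 m is -0.0006.

```bash
echo '[[0.05, [0, -0.0006, 0.0188], 0], [0.05, [0, 0, 0.0188], 0], [0.05, [0, 0, 0.0125], 0], [0.05, [0, 0, 0.005], 0], [0.05, [0, 0, 0], 0], [0.05, [0, 0, 0], 0]]' | python3 -m creep 70
echo '[[0.05, [0, 0, 0.0038], 0], [0.05, [0, 0, 0.0025], 0], [0.05, [0, 0, 0], 0], [0.05, [0, 0, 0], 0]]' | python3 -m creep 70
python3 to.py .4515 .0275 .036 1.443;python3 -c "
from workcell import ctrl;print(ctrl.sense()['wrist_torque'])"
```

```text
time: 21.87
position: [0.4516, 0.0273, 0.0642]
tcp_rot: [3.141, -0.0, 1.443]
contact_force: [-0.6, 0.4, -4.1]
opening: 0.0591
grip_force: 79.0
time: 22.2
position: [0.4511, 0.0276, 0.0588]
tcp_rot: [3.141, -0.0, 1.444]
contact_force: [0.3, 0.6, -4.1]
opening: 0.0596
grip_force: 79.0
t 22.2 pos [0.4511 0.0276 0.0588] rot [ 3.1413e+00 -1.0000e-04  1.4438e+00] F [ 0.3  0.6 -4.1] op 0.0596
need dx -0.0000 dy 0.0004 dz 0.0228
turn 0.0008
[-0.05768939  0.03704066 -0.02091798]
```

Just above the noses; going on in small steps with a force check.

Converted, 0.002 m is 0.0025.

```bash
q='from workcell import ctrl;s=ctrl.sense();print(s["position"],s["contact_force"],s["wrist_torque"])'
echo '[[0.05, [0, 0, 0.0025], 0], [0.05, [0, 0, 0.0025], 0], [0.05, [0, 0, 0], 0], [0.05, [0, 0, 0], 0]]' | python3 -m creep 70 >/dev/null; python3 -c "$q"
```

```text
[0.45092814 0.02761032 0.05450229] [ 0.34572766  0.32873908 -3.87881053] [-0.05003881 -0.03888583 -0.04192667]
```

Converted, 0.002 m is 0.0025, 0.001 m is 0.0013.

```bash
q='from workcell import ctrl;s=ctrl.sense();print(s["position"],s["contact_force"],s["wrist_torque"])'
echo '[[0.05, [0, 0, 0.0025], 0], [0.05, [0, 0, 0.0013], 0], [0.05, [0, 0, 0], 0], [0.05, [0, 0, 0], 0]]' | python3 -m creep 70 >/dev/null; python3 -c "$q"
```

```text
[0.45094229 0.02750371 0.05159723] [-0.28169304 -0.06727241 -3.97736848] [-0.1381589   0.08732288 -0.01756144]
```

Converted, 0.0015 m is 0.0019, 0.001 m is 0.0013.

```bash
q='from workcell import ctrl;s=ctrl.sense();print(s["position"],s["contact_force"],s["wrist_torque"])'
echo '[[0.05, [0, 0, 0.0019], 0], [0.05, [0, 0, 0.0013], 0], [0.05, [0, 0, 0], 0], [0.05, [0, 0, 0], 0]]' | python3 -m creep 70 >/dev/null; python3 -c "$q"
```

```text
[0.4507764  0.02738086 0.04902658] [-0.81078547 -2.90652657 -4.98502055] [-0.46648961  0.10301495 -0.05747058]
```

Converted, 0.0015 m is 0.0019, 0.001 m is 0.0013.

```bash
q='from workcell import ctrl;s=ctrl.sense();print(s["position"],s["contact_force"],s["wrist_torque"])'
echo '[[0.05, [0, 0, 0.0019], 0], [0.05, [0, 0, 0.0013], 0], [0.05, [0, 0, 0], 0], [0.05, [0, 0, 0], 0]]' | python3 -m creep 70 >/dev/null; python3 -c "$q"
```

```text
[0.45081094 0.02739872 0.04648014] [-1.12381748 -4.40407637 -3.4701645 ] [-0.61694255  0.15213864 -0.06185535]
```

Converted, -0.001 m is -0.0013, -0.0002 m is -0.0003.

```bash
q='from workcell import ctrl;s=ctrl.sense();print(s["position"],s["contact_force"],s["wrist_torque"])'
echo '[[0.05, [-0.0013, -0.0003, 0], 0], [0.05, [0, 0, 0], 0], [0.05, [0, 0, 0], 0]]' | python3 -m creep 70 >/dev/null; python3 -c "$q"
echo '[[0.05, [0, 0, 0.0019], 0], [0.05, [0, 0, 0.0013], 0], [0.05, [0, 0, 0], 0], [0.05, [0, 0, 0], 0]]' | python3 -m creep 70 >/dev/null; python3 -c "$q"
```

```text
[0.45113167 0.02686937 0.0467664 ] [-0.58739687  0.3779547  -4.10022528] [-0.03844045  0.03979277  0.03246319]
[0.45081241 0.02670151 0.04408858] [-0.09946212  0.32589524 -3.5783983 ] [-0.00069525  0.04004709 -0.00336647]
```

Converted, 0.0015 m is 0.0019, -0.0004 m is -0.0005.

```bash
q='from workcell import ctrl;s=ctrl.sense();print(s["position"],s["contact_force"],s["wrist_torque"])'
echo '[[0.05, [-0.0005, 0, 0.0019], 0], [0.05, [0, 0, 0.0019], 0], [0.05, [0, 0, 0], 0], [0.05, [0, 0, 0], 0]]' | python3 -m creep 70 >/dev/null; python3 -c "$q"
echo '[[0.05, [0, 0, 0.0013], 0], [0.05, [0, 0, 0.0013], 0], [0.05, [0, 0, 0], 0], [0.05, [0, 0, 0], 0]]' | python3 -m creep 70 >/dev/null; python3 -c "$q"
```

```text
[0.45057635 0.026205   0.04102944] [-0.32680391  0.4252393  -4.16938332] [-0.01823285 -0.00244914  0.01473597]
[0.45065905 0.0262247  0.03911789] [-0.1656572   0.30639542 -3.58388468] [-0.01314276  0.02099137  0.01315395]
```

Converted, 0.0007 m is 0.0009.

```bash
q='from workcell import ctrl;s=ctrl.sense();print(s["position"],s["contact_force"],s["wrist_torque"])'
echo '[[0.05, [0, 0, 0.0009], 0], [0.05, [0, 0, 0], 0], [0.05, [0, 0, 0], 0]]' | python3 -m creep 70 >/dev/null; python3 -c "$q"
```

```text
[0.45074046 0.02622454 0.03850486] [-0.34867863  0.45158507 -3.37002772] [-0.08841272  0.04746605 -0.00862641]
```

Converted, 0.0007 m is 0.0009.

```bash
q='from workcell import ctrl;s=ctrl.sense();print(s["position"],s["contact_force"],s["wrist_torque"])'
echo '[[0.05, [0, 0, 0.0009], 0], [0.05, [0, 0, 0], 0], [0.05, [0, 0, 0], 0]]' | python3 -m creep 70 >/dev/null; python3 -c "$q"
echo '[[0.05, [0, 0, 0.0009], 0], [0.05, [0, 0, 0], 0], [0.05, [0, 0, 0], 0]]' | python3 -m creep 70 >/dev/null; python3 -c "$q"
```

```text
[0.45079859 0.02628685 0.03786912] [-0.04969189  0.61809553 -2.64211482] [ 0.00917631  0.01003363 -0.06326614]
[0.45086436 0.02630921 0.0372872 ] [-0.12678594  1.23278885  0.35622174] [ 0.01626975  0.13418939 -0.01488393]
```

Converted, 0.0005 m is 0.0006.

```bash
q='from workcell import ctrl;s=ctrl.sense();print(s["position"],s["contact_force"],s["wrist_torque"],s["opening"],s["grip_force"])'
echo '[[0.05, [0, 0, 0.0006], 0], [0.05, [0, 0, 0], 0], [0.05, [0, 0, 0], 0]]' | python3 -m creep 70 >/dev/null; python3 -c "$q"
echo '[[0.05, [0, 0, 0], 0], [0.05, [0, 0, 0], 0], [0.05, [0, 0, 0], 0]]' | python3 -m creep 20 >/dev/null; python3 -c "$q"
```

```text
[0.4508592  0.02627846 0.0372539 ] [-1.53453521  1.11270927  5.48525888] [ 0.03456949  0.41733407 -0.02609744] 0.05941308972537792 80.173180103302
[0.45083651 0.02630552 0.03724538] [-1.23118147  1.12498887  5.81623774] [ 0.00499107  0.38532319 -0.01649419] 0.059200035110118183 80.16936421394348
```

Converted, -0.04 m is -0.05, -0.035 m is -0.0438.

```bash
echo '[[0.062, [0, 0, 0], 0], [0.064, [0, 0, 0], 0], [0.068, [0, 0, 0], 0], [0.075, [0, 0, 0], 0], [0.08, [0, 0, 0], 0], [0.08, [0, 0, 0], 0], [0.08, [0, 0, -0.0063], 0], [0.08, [0, 0, -0.0188], 0], [0.08, [0, 0, -0.0375], 0], [0.08, [0, 0, -0.05], 0], [0.08, [0, 0, -0.05], 0], [0.08, [0, 0, -0.025], 0], [0.08, [-0.0438, 0, 0], 0], [0.08, [-0.0438, 0, 0], 0], [0.08, [-0.0438, 0, 0], 0], [0.08, [-0.0438, 0, 0], 0], [0.08, [-0.0438, 0, 0], 0], [0.08, [-0.0438, 0, 0], 0], [0.08, [-0.025, 0, 0], 0], [0.08, [0, 0, 0], 0]]' | python3 -m creep
python3 - <<'E'
from rel import *
o=[]
for n in("scene","top"):
    i=ctrl.get_image(n);cv2.imwrite(f"pics/{n}8.png",i[...,::-1])
    c=pj(n,[[.45,.03,.012]])[0].astype(int);o.append(cv2.resize(i[c[1]-35:c[1]+35,c[0]-40:c[0]+40,::-1],(400,350),interpolation=2))
    for z in(.034,.037):print(n,z,*fit(n,i[...,::-1].copy(),PLF[:240]+[0,0,z],(.45,.029,1.438),(.006,.006,.03)))
cv2.imwrite("pics/r8.png",np.hstack(o))
E
```

```text
time: 27.7
position: [0.4212, -0.2054, 0.1869]
tcp_rot: [3.141, 0.002, 1.44]
contact_force: [0.6, 0.0, 0.4]
opening: 0.0799
grip_force: 0.0
scene 0.034 [0.45245076 0.03073153 1.42693215] 250.02366638183594
scene 0.037 [0.44857113 0.02777774 1.42917034] 251.17148
top 0.034 [0.4513933  0.0308557  1.44649816] 142.52883911132812
top 0.037 [0.45125594 0.0304858  1.44551839] 141.52548
```

View pics/r8.png

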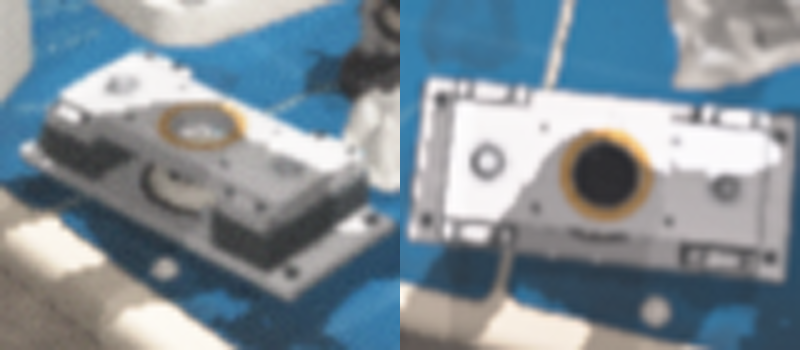

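```bash
python3 -c "
from workcell import ctrl
print(ctrl.sign_off())"
```

```text
the job is handed in; nothing more can be done
None
```

The white ring sits flat in the nest, and the bright guide plate lies on both pads with its big hole on the thick pin. The black plate stayed in the rack, nothing round the work was moved on purpose or seen to shift, and I handed the job in at about 28 s of the 61 s allowed.

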